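# White reference disc into the imager pocket

## Task

Push the metal reference disc across the imager deck, without picking it up, until it drops flat into the round pocket while the shade is still open; then tip the hinged shade over it and lower it gently (no slamming) until it is fully shut. Leave the bottles, lenses and other things around alone.

Things in the scene. Friction and masses are not known exactly. Their poses are not given: they have to be found in the camera images.
- deck: Fixed low imager deck standing on the bench: flat dark plate 240 mm (its x) by 380 mm (its y), top face 30 mm above the bench, thin white skirt round the foot. Origin at the centre of its underside on the bench; x and y along its sides, z up. Its -y half is the flat loading area, its +y half holds the round pocket, and the shade is hinged near its +y end.
- pocket (a point): Centre of the mouth of the round pocket, level with the deck's top face, at (0, +90, 30) mm in the deck's frame; axes as the deck's. Pocket 98 mm in diameter, 6 mm deep, with a flat bare-metal floor.
- disc: The reference disc: loose flat aluminium disc, 90 mm in diameter, 16 mm thick, about 0.25 kg, with a white ceramic face 72 mm across on top. It lies flat, white face up, on the loading area and slides when pushed at its rim. Origin at the centre of its underside, z along its axis. Seated in the pocket its top stands 10 mm above the deck, on the deck it stands 16 mm above it.
- disc_center (a point): Centre of the reference disc, half-way up (8 mm above its underside). Seated, it lies 2 mm above the deck's top face.
- shade (a joint): Angle of the hinged shade in rad: 0 is fully shut (lying level over the pocket), 1.57 is upright, larger leans outwards to the deck's +y side; end stop at 2.1. Stiff hinge: it stays where it is left; about 2 N at its free edge moves it. Shade: flat white plate 130 mm by 130 mm, 6 mm thick, with 12 mm skirts (4 mm thick) on its inner face along the free edge and both sides. It touches nothing of a seated disc, but an unseated disc stops it shutting.
- hinge (a point): Middle of the shade's hinge axis, at (0, +165, 43) mm in the deck's frame; the axis runs along the deck's x. The axis lies in the plane of the shade's inner face (shut: its underside), the outer face is 6 mm further out. Two small hinge blocks reach 20 mm above the deck at x = +-55 mm, up to 14 mm beyond the axis.
- shade_edge (a point): Middle of the shade's free edge, on its outer face (on top when shut), 130 mm from the hinge axis.
- objective: Bystander: microscope objective standing on the deck near its +x edge, 32 mm in diameter, 60 mm high. Origin at its foot.
- eyepiece: Bystander: black eyepiece standing on the deck near its -x edge, 34 mm in diameter, 66 mm high. Origin at its foot.
- wash_bottle: Bystander: white bottle, 68 mm in diameter, 170 mm high. Origin at its foot.
- oil_bottle: Bystander: small amber bottle, 40 mm in diameter, 75 mm high. Origin at its foot.
- slide_box: Bystander: flat slide box 100 by 170 by 32 mm. Origin at the centre of its underside.
- beaker: Bystander: white beaker, 72 mm in diameter, 90 mm high. Origin at its foot.
- screwdriver: Bystander: screwdriver 170 mm long lying on the bench, along its x. Origin under its middle.
Mind the look-alikes: they are no part of the job. Several things have the shape of the disc; the one meant has the colours described above.

How it is judged:
By the outcome, as a careful person would: the job done as asked, in the order asked, and still so for the second after the job is handed in, with the robot touching nothing.
It also fails if it takes over 54 s, if anything falls off the work surface, if the arm or the gripper's body presses on something with over 40 N, if the wrist force passes 120 N, or if a joint passes its speed limit or range.

## Robot

A 7-joint arm with a two-finger parallel gripper is mounted at the origin on the work surface. World frame = base frame: x ahead of the robot, y to its left, z up, the work surface at z = 0. Lengths are in m, angles in rad, forces in N, time in s.
With the tool pointing down it reaches from about 0.4 to 0.925 m from the base axis. Payload 4.1 kg.
Tool frame: the origin (TCP) lies midway between the tips of the shut fingers; the grasp point (between the pads) lies 19 mm behind it; x points along the fingers, z is the direction in which the jaws open and shut, and the axes are right-handed (so a half turn about x gives the same grasp; the last joint's range is limited). The gripper opens to 85 mm and grips with 20 to 120 N. Pads are 22 mm wide; open, the fingers measure 114 mm over their backs; the gripper's body (76 mm by 85 mm) begins 54 mm behind the grasp point. The pads swing forward as they close: fully open they stand 13 mm farther back than shut.
Start: joints at [-1.426, 0.398, 0.045, 1.537, -0.019, 1.207, -0.051], TCP at [0.157, 0.631, 0.231] pointing down, gripper open.
Joint ranges: [-2.82, 2.82], [-0.49, 2.23], [-1.37, 1.46], [0, 2.46], [-1.36, 4.5], [0.23, 2], [-2.94, 2.94]. Speed limits (rad/s): [2.57, 2.57, 3.14, 3.14, 3.14, 3.14, 3.14].

## Interface

Orientations are given as a 3x3 rotation matrix whose columns are the frame's x, y, z axes.
In Python, from workcell import r, grab_frame gives the robot as it stands.
- The arm moves only by the tool servo_tool, never from a script. Its arguments are lists of equal length, an entry for each row: "dr": the turn, a rotation vector about the tool's x, y, z in degrees, a list of three; "translation": the shift along the tool's x, y, z in cm, a list of three; "gripper": the finger opening in cm, from 0 to 8.54. A call has 1 to 12 rows; each row is the pose to reach, as a shift and turn from the pose commanded when the call began, along the tool's axes at that moment; what a row does not reach only later rows make up. A row lasts 1/8 s, in which the tool goes at most 62.5 mm and 10.7 degrees, less where a joint would pass 70% of its speed; a pose out of reach is approached as far as the arm can. A call with a gripper value outside its range is refused whole. The fingers move at their own pace and stop on an object; the grip force is fixed at half the most. Time passes only in rows, so rows that repeat a pose let the fingers close. It gives the time, the measured TCP pose, the force and the opening at its end, in the units of the state.
- r.state(): the state, without advancing time (a new reading comes with each control period).
- grab_frame(name): name is "side" or "top" or "wrist"; returns a dict with "color" (480x640x3 uint8, blue, green, red), "camera_matrix" (3x3 intrinsics, pixels), "k1" (the pictures are not rectified: a ray, as slopes to the right and down, at radius r is drawn at 1 + k1 r^2 times it, then the intrinsics apply), "world_to_cam" (4x4, takes a point from world to camera coordinates). Camera axes: x right, y down, z forward; pixel columns grow to the right and rows downward; lengths in m; the calibration is good to about 2 mm. A picture is of the moment at which its call begins. There is no depth.
- r.sign_off(): hands the job in, once; it reports no verdict.
The state is a dict: "time_s": time; "joint_pos": joint angles; "dq": joint speeds; "joint_efforts": joint torques, N m; "tcp_pos": TCP position; "tcp_rot": TCP orientation; "ft_force": force on the tool from outside, world axes, zero at the start; "torque": the same for the moment, N m; "finger_gap": finger opening in m.
Only numpy, scipy, OpenCV 4.12 (cv2) and the standard library are available. Lean on these libraries where they do the work, as an engineer would, in place of code of your own. Each camera call takes 0.05 s, during which the arm holds its last target.

## Working session

There is one attempt and no reset: what is moved stays moved. The work goes in short steps, Python scripts to look and compute and a tool call to move; the robot and the scene stay as the last step left them, time stands still between calls to the robot, and variables do not carry over. Pictures are saved under pics/ and viewed, and the job is handed in when it is done.

Besides the shell and the picture viewer there is one more tool, called after "Call:" by a JSON object that holds its "method" and its "body". servo_tool: Moves the arm, as the interface text tells. Its arguments: {"type":"object","properties":{"dr":{"type":"array","items":{"type":"array","items":{"type":"number"}}},"translation":{"type":"array","items":{"type":"array","items":{"type":"number"}}},"gripper":{"type":"array","items":{"type":"number"}}},"required":["dr","translation","gripper"]}

```bash
mkdir -p pics; ls; python3 - <<'E'
from workcell import r, grab_frame
import cv2
print(r.state())
for n in("side","top","wrist"):
    f=grab_frame(n); cv2.imwrite(f"pics/{n}0.png",f["color"]); print(n,f["camera_matrix"],f["k1"],f["world_to_cam"])
E
```

```text
pics
{'time_s': 0.0, 'joint_pos': array([-1.42600704,  0.39920113,  0.04503916,  1.53789156, -0.01870702,
        1.20692796, -0.05070982]), 'dq': array([ 1.68209498e-04,  1.43044586e-03,  1.10925182e-03, -9.73059274e-05,
       -1.95258675e-03, -2.95676325e-04,  1.01181066e-03]), 'joint_efforts': array([ 2.40215659e-04, -4.75127828e+01,  1.36485133e+00, -2.54211080e+01,
        1.15461240e-02,  9.74485913e-03,  1.52313652e-05]), 'tcp_pos': array([0.156722  , 0.63015294, 0.23025255]), 'tcp_rot': array([[-3.53136845e-04, -9.70453152e-01,  2.41289361e-01],
       [-1.97502650e-03,  2.41289582e-01,  9.70451151e-01],
       [-9.99997987e-01, -1.33850826e-04, -2.00187894e-03]]), 'ft_force': array([0.3440129 , 0.16151859, 0.00268646]), 'torque': array([-0.02833193,  0.02833239,  0.00635998]), 'finger_gap': 0.08574952609200673}
side [[599.6674317    0.         322.92674635]
 [  0.         599.6674317  230.33755406]
 [  0.           0.           1.        ]] -0.0022440877539266655 [[ 0.99850355 -0.05139405  0.01869008 -0.50585365]
 [-0.0201222  -0.66306674 -0.74828978  0.03272948]
 [ 0.05085
[... 172 characters left out ...]
3225325]
 [  0.           0.           1.        ]] 0.002837464155378994 [[ 2.25389798e-02 -9.99744495e-01  1.71410946e-03 -4.08158799e-02]
 [-9.96052563e-01 -2.26029219e-02 -8.58393816e-02  4.95594726e-01]
 [ 8.58561931e-02  2.27388968e-04 -9.96307514e-01  1.11653842e+00]
 [ 0.00000000e+00  0.00000000e+00  0.00000000e+00  1.00000000e+00]]
wrist [[425.98199015   0.         322.03277891]
 [  0.         425.98199015 230.82386864]
 [  0.           0.           1.        ]] -0.08562269978083628 [[ 0.2422276   0.97021766 -0.00186517 -0.64862857]
 [ 0.9192117  -0.22887732  0.32041383 -0.04187176]
 [ 0.31044426 -0.07932756 -0.94727583  0.38125063]
 [ 0.          0.          0.          1.        ]]
```

View pics/side0.png

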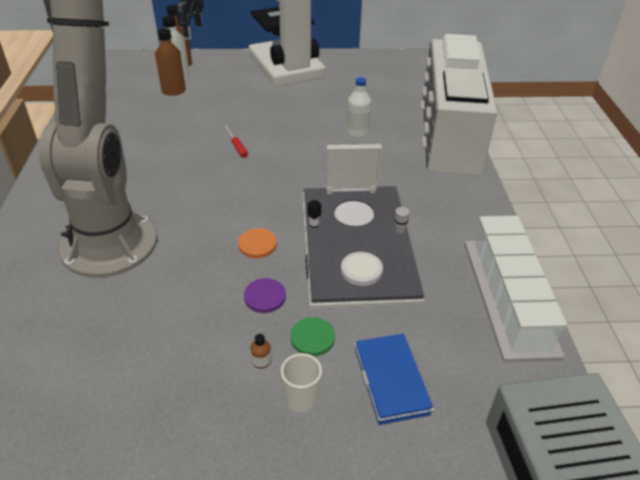

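View pics/top0.png

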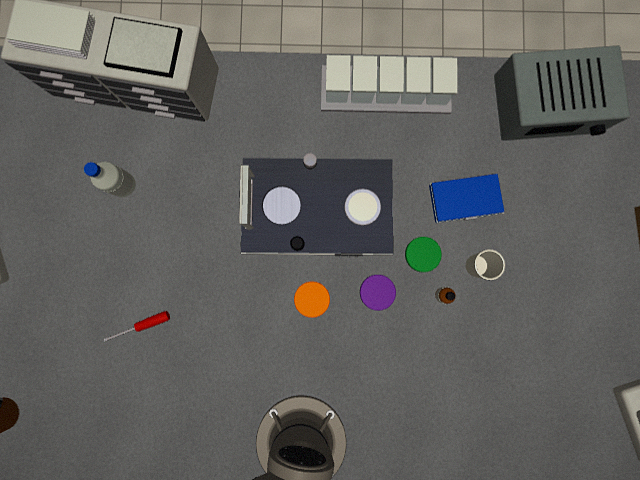

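View pics/wrist0.png

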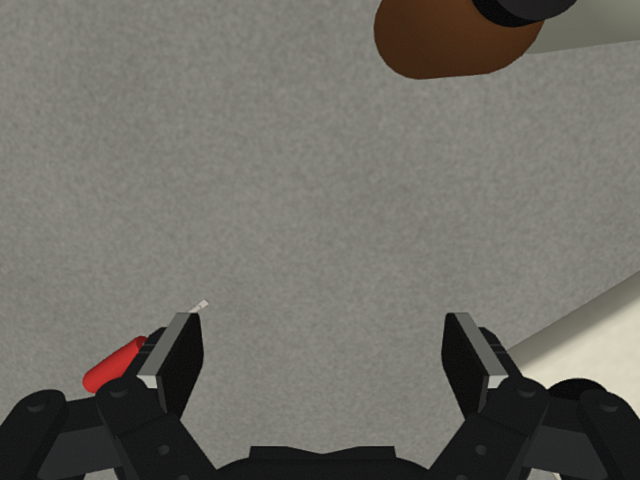

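The deck's four corners in the top view are about (242,158), (391,158), (393,252) and (241,253), so its +y points left. The shade is upright at (245,195). There are four disc-shaped candidates: white on the deck (363,207), orange (312,299), purple (378,292) and green (423,254). The round bare-metal patch at (281,205) is the pocket. Only the one at (363,207) has a white face with an aluminium rim. I'll confirm that in a crop and measure.

```bash
cat > h.py <<'E'
import numpy as np, cv2
from workcell import r, grab_frame
def ray(f,px):
    K=f["camera_matrix"];k=f["k1"];T=f["world_to_cam"]
    d=np.array([(px[0]-K[0,2])/K[0,0],(px[1]-K[1,2])/K[1,1]]);u=d.copy()
    for _ in range(20): u=d/(1+k*(u@u))
    R=T[:3,:3]; return -R.T@T[:3,3], R.T@np.array([u[0],u[1],1.])
def atz(f,px,z):
    c,d=ray(f,px); return c+d*(z-c[2])/d[2]
def proj(f,P):
    T=f["world_to_cam"];K=f["camera_matrix"]
    p=T[:3,:3]@np.asarray(P,float)+T[:3,3];u=p[:2]/p[2];u=u*(1+f["k1"]*(u@u))
    return np.array([K[0,0]*u[0]+K[0,2],K[1,1]*u[1]+K[1,2]])
E
python3 - <<'E'
from h import *
f=grab_frame("top");g=grab_frame("side")
c=f["color"];a=cv2.resize(c[140:270,230:410],None,fx=4,fy=4,interpolation=cv2.INTER_CUBIC)
cv2.imwrite("pics/crop1.png",a)
c2=g["color"][130:310,290:430];cv2.imwrite("pics/crop2.png",cv2.resize(c2,None,fx=3.3,fy=3.3,interpolation=cv2.INTER_CUBIC))
hsv=cv2.cvtColor(c,cv2.COLOR_BGR2GRAY)
m=(hsv>110).astype(np.uint8); m[:, :255]=0; m[:165]=0;m[245:]=0;m[:,388:]=0
n,l,s,ce=cv2.connectedComponentsWithStats(m)
for i in range(1,n):
    if s[i,4]>200: print(s[i],ce[i],"z30",atz(f,ce[i],.03),"z46",atz(f,ce[i],.046))
# deck corners from dark mask
hh=cv2.cvtColor(c,cv2.COLOR_BGR2GRAY)
d=(hh<85).astype(np.uint8);d=cv2.morphologyEx(d,cv2.MORPH_OPEN,np.ones((3,3)))
n,l,s,ce=cv2.connectedComponentsWithStats(d)
i=l[230,340];print(s[i]);cn=cv2.findContours((l==i).astype(np.uint8),0,2)[0][0]
rc=cv2.minAreaRect(cn);b=cv2.boxPoints(rc);print(rc)
for p in b: print(p,atz(f,p,.03))
E
```

```text
[ 263  187   38   37 1104] [281.23822464 205.0317029 ] z30 [0.57966645 0.06370473 0.03      ] z46 [0.57709272 0.0623741  0.046     ]
[ 345  189   36   36 1024] [362.34277344 206.45214844] z30 [ 0.58071228 -0.14039017  0.03      ] z46 [ 0.57812367 -0.13881819  0.046     ]
[  240   158   154    99 11574]
((316.93597412109375, 206.89059448242188), (153.09963989257812, 97.40727233886719), 0.6227556467056274)
[239.86133 254.75934] [0.45218003 0.16307373 0.03      ]
[240.92004 157.35782] [0.6995344  0.16959904 0.03      ]
[394.01062 159.02185] [ 0.70416939 -0.21907413  0.03      ]
[392.9519  256.42337] [ 0.456663   -0.21843413  0.03      ]
```

View pics/crop1.png

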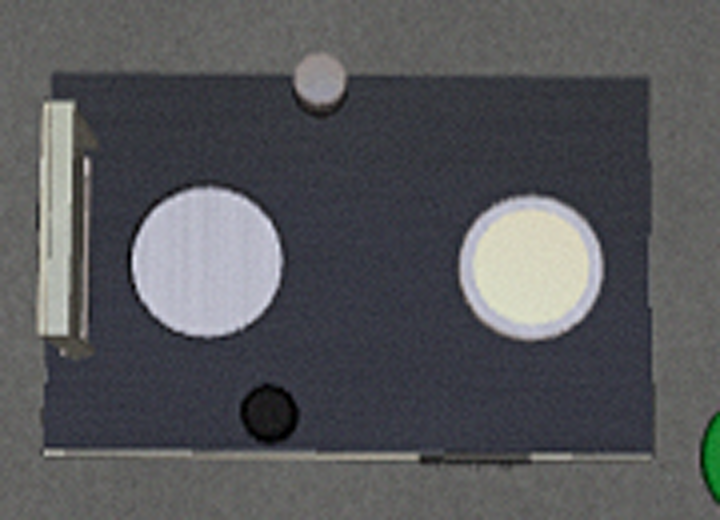

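View pics/crop2.png

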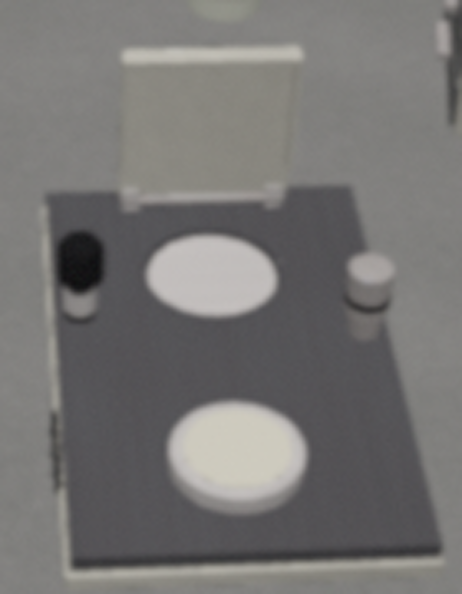

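The crop confirms it: cream-white face with an aluminium rim at about (362,206), and the pocket at (281,205) is bare metal. Next I'll estimate the shade angle, cross-check with the side camera and compute the first move.

```bash
cat >> h.py <<'E'
from scipy.spatial.transform import Rotation as Ro
def Rt(yaw=0.7,tilt=0):
    # tool x down, tool y ~ world +y ; yaw ccw deg ; tilt: +: fingertips lead toward +y
    b=np.array([[0,0,1],[0,1,0],[-1,0,0]],float)
    return Ro.from_euler('z',yaw,degrees=True).as_matrix()@Ro.from_euler('x',tilt,degrees=True).as_matrix()@b
def rel(P,R=None):
    s=r.state();A=s["tcp_rot"]
    t=A.T@(np.asarray(P)-s["tcp_pos"])*100
    d=[0,0,0] if R is None else Ro.from_matrix(A.T@R).as_rotvec(degrees=True)
    return np.round(t,2),np.round(d,2)
PK=np.array([.579,.0637]);DY=np.array([-.0119,1.])
E
python3 - <<'E'
from h import *
f=grab_frame("top");g=grab_frame("side")
print("disc side px", proj(g,[.578,-.139,.046]), "pocket side", proj(g,[.579,.0637,.03]))
print("objective top",atz(f,(310,160),.09),"eyepiece",atz(f,(297,243),.096))
for a in (1.3,1.4,1.5,1.57,1.65,1.75,1.9,2.1):
    y=PK[1]+.075-.13*np.cos(a)+.006*np.sin(a);z=.043+.13*np.sin(a)+.006*np.cos(a)
    for fr,n in((f,"top"),(g,"side")): print(a,n,[proj(fr,[.578+s,y,z]).round(1) for s in(-.065,.065)])
print(rel([.55,.2,.26],Rt())); print(rel([.578,-.225,.12],Rt()))
g2=g["color"][130:210,310:400];cv2.imwrite("pics/sh.png",cv2.resize(g2,None,fx=7,fy=7,interpolation=cv2.INTER_CUBIC))
E
```

```text
disc side px [359.33463853 266.54287992] pocket side [351.34600377 212.52320159]
objective top [ 0.68085506 -0.00715226  0.09      ] eyepiece [0.47973435 0.01851368 0.096     ]
1.3 top [array([254.4, 224.4]), array([256.4, 166.2])]
1.3 side [array([324.6, 154.7]), array([379.7, 153.9])]
1.4 top [array([248.4, 224.1]), array([250.5, 165.8])]
1.4 side [array([324.3, 150.8]), array([379.1, 150. ])]
1.5 top [array([242.4, 223.9]), array([244.6, 165.5])]
1.5 side [array([324. , 147.4]), array([378.5, 146.6])]
1.57 top [array([238.3, 223.8]), array([240.5, 165.5])]
1.57 side [array([323.8, 145.3]), array([378. , 144.6])]
1.65 top [array([233.6, 223.8]), array([235.8, 165.5])]
1.65 side [array([323.6, 143.2]), array([377.5, 142.5])]
1.75 top [array([227.9, 223.8]), array([230.3, 165.6])]
1.75 side [array([323.3, 141. ]), array([376.8, 140.3])]
1.9 top [array([220. , 223.9]), array([222.4, 166. ])]
1.9 side [array([322.9, 138.8]), array([375.7, 138.2])]
2.1 top [array([210.8, 224.3]), array([213.3, 167.1])]
2.1 side [array([322.3, 137.8]), array([374.2, 137.1])]
(array([ -2.88, -48.55, -32.31]), array([ 7.534e+01, -2.000e-02,  1.000e-02]))
(array([ 11.14, -61.52, -72.87]), array([ 7.534e+01, -2.000e-02,  1.000e-02]))
```

View pics/sh.png

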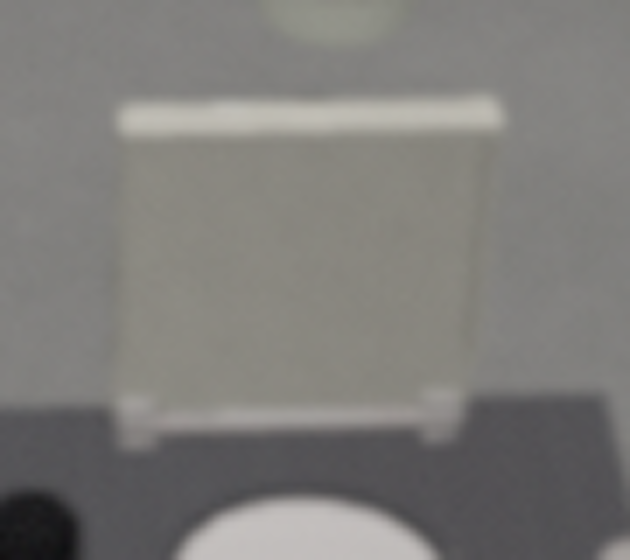

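Call:
{"method": "servo_tool", "body": {"dr": [[10, 0, 0], [20, 0, 0], [30, 0, 0], [40, 0, 0], [50, 0, 0], [60, 0, 0], [70, 0, 0], [75.3, 0, 0], [75.3, 0, 0], [75.3, 0, 0], [75.3, 0, 0], [75.3, 0, 0]], "translation": [[-0.5, -5.5, -3.6], [-1, -11, -7.2], [-1.4, -16, -10.8], [-1.8, -21, -14.4], [-2.2, -27, -18], [-2.6, -32, -21.6], [-2.8, -38, -25.2], [-2.9, -43.5, -29], [-2.9, -48.5, -32.3], [-2.9, -50.5, -37], [-2.9, -52, -42], [-2.9, -53.5, -47]], "gripper": [6, 6, 6, 6, 6, 6, 6, 6, 6, 6, 6, 6]}}

```text
time_s: 1.85
tcp_pos: [0.5629, 0.0429, 0.2605]
tcp_rot: [[0.001, -0.011, 1.0], [-0.0, 1.0, 0.011], [-1.0, -0.0, 0.001]]
ft_force: [-0.2, 0.7, -0.8]
finger_gap: 0.0599
```

```bash
python3 - <<'E'
from h import *
print(r.state()["tcp_pos"],r.state()["joint_pos"].round(2))
print(rel([.578,-.225,.26],Rt()),rel([.578,-.225,.12],Rt()),rel([.578,-.215,.06],Rt()))
E
```

```text
[0.56286245 0.04292472 0.26046359] [-0.65  0.26  0.61  1.72 -0.16  1.21  0.01]
(array([  0.05, -26.81,   1.21]), array([-0.04,  0.04,  0.02])) (array([ 14.05, -26.8 ,   1.2 ]), array([-0.04,  0.04,  0.02])) (array([ 20.05, -25.8 ,   1.21]), array([-0.04,  0.04,  0.02]))
```

Call:
{"method": "servo_tool", "body": {"dr": [[0, 0, 0], [0, 0, 0], [0, 0, 0], [0, 0, 0], [0, 0, 0], [0, 0, 0], [0, 0, 0], [0, 0, 0], [0, 0, 0]], "translation": [[0, -6, 0.3], [0, -12, 0.6], [0, -18, 0.9], [0, -24, 1.2], [5, -26.8, 1.2], [10, -26.8, 1.2], [15, -26.8, 1.2], [20, -26.8, 1.2], [20, -26.8, 1.2]], "gripper": [6, 6, 6, 6, 6, 6, 6, 6, 6]}}

```text
time_s: 2.98
tcp_pos: [0.575, -0.2205, 0.0566]
tcp_rot: [[-0.008, -0.013, 1.0], [0.003, 1.0, 0.013], [-1.0, 0.003, -0.008]]
ft_force: [-0.7, 0.0, 0.4]
finger_gap: 0.0602
```

```bash
python3 - <<'E'
from h import *
for n in("wrist","side"):
    f=grab_frame(n);c=f["color"]
    if n=="side": c=cv2.resize(c[180:330,280:440],None,fx=4.5,fy=4,interpolation=cv2.INTER_CUBIC)
    cv2.imwrite(f"pics/{n}1.png",c)
E
```

```text
(no output)
```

View pics/wrist1.png

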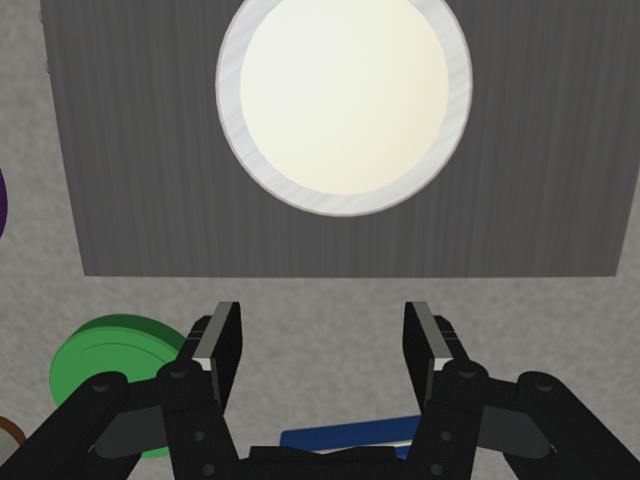

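View pics/side1.png

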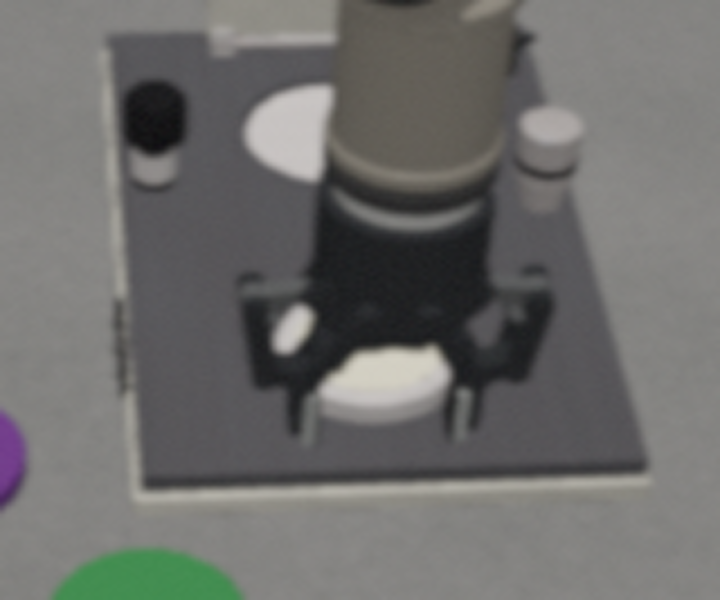

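```bash
cat >> h.py <<'E'
def disc_wrist(zt=.046,save=None):
    f=grab_frame("wrist");c=f["color"]
    if save: cv2.imwrite(save,c)
    g=cv2.cvtColor(c,cv2.COLOR_BGR2GRAY);m=(g>150).astype(np.uint8)
    n,l,s,ce=cv2.connectedComponentsWithStats(m)
    i=1+np.argmax(s[1:,4]);cn=max(cv2.findContours((l==i).astype(np.uint8),0,1)[0],key=len)[:,0]
    cn=np.array([p for p in cn if 2<p[1]<477 and 2<p[0]<637])
    P=np.array([atz(f,p,zt)[:2] for p in cn])
    from scipy.optimize import least_squares
    q=least_squares(lambda v:np.hypot(*(P-v[:2]).T)-v[2],[*P.mean(0),.045],loss="soft_l1",f_scale=.001).x
    return q,s[i]
E
python3 - <<'E'
from h import *
print(disc_wrist())
f=grab_frame("wrist");s=r.state();print(s["tcp_pos"])
for px in((241,302),(404,302)):
    c,d=ray(f,px);t=((s["tcp_pos"][1]+.011)-c[1])/d[1];print(c+d*t)
print(atz(f,(85,275),.03),atz(f,(616,275),.03))
E
```

```text
(array([ 0.58155332, -0.13950659,  0.04436481]), array([  207,     0,   250,   206, 43327], dtype=int32))
[ 0.58001221 -0.22318992  0.06299157]
[ 0.55171016 -0.21218992  0.07353237]
[ 0.60879892 -0.21218992  0.07248939]
[ 0.47028815 -0.22328129  0.03      ] [ 0.71976778 -0.22114588  0.03      ]
```

```bash
python3 - <<'E'
from h import *
for k in range(3): print(r.state()["tcp_pos"].round(4),disc_wrist()[0].round(4))
f=grab_frame("wrist");cv2.imwrite("pics/w2.png",f["color"]);print(r.state()["tcp_pos"],r.state()["time_s"])
g=cv2.cvtColor(f["color"],cv2.COLOR_BGR2GRAY).astype(int)
e=np.where(np.diff((g[255]<95).astype(int))!=0)[0];print(e[:5],e[-5:])
E
```

```text
[ 0.58   -0.2232  0.063 ] [ 0.5816 -0.1395  0.0444]
[ 0.58   -0.2231  0.063 ] [ 0.5816 -0.1395  0.0444]
[ 0.5798 -0.2229  0.0627] [ 0.5816 -0.1395  0.0444]
[ 0.57917232 -0.22252977  0.06197731] 3.375
[ 75 598] [ 75 598]
```

View pics/w2.png

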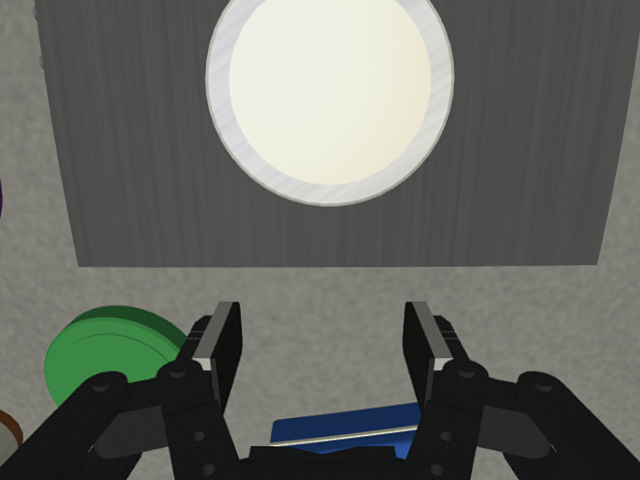

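Call:
{"method": "servo_tool", "body": {"dr": [[0, 0, 0], [0, 0, 0], [0, 0, 0], [0, 0, 0], [0, 0, 0]], "translation": [[1, 0.8, 0.2], [2, 1.7, 0.3], [2.7, 1.7, 0.3], [2.9, 1.7, 0.3], [2.9, 1.7, 0.3]], "gripper": [6, 6, 6, 6, 6]}}

```text
time_s: 4.0
tcp_pos: [0.5807, -0.2056, 0.0311]
tcp_rot: [[-0.0, -0.012, 1.0], [-0.0, 1.0, 0.012], [-1.0, -0.0, -0.0]]
ft_force: [-0.6, 0.5, -0.2]
finger_gap: 0.0595
```

```bash
python3 - <<'E'
from h import *
f=grab_frame("wrist");f=grab_frame("wrist");cv2.imwrite("pics/w3.png",f["color"]);s=r.state();print(s["tcp_pos"],s["ft_force"],s["time_s"]); print(disc_wrist()[0])
f=grab_frame("side");cv2.imwrite("pics/s3.png",cv2.resize(f["color"][220:310,310:410],None,fx=7,fy=6,interpolation=cv2.INTER_CUBIC))
E
```

```text
[ 0.5809552  -0.20572143  0.03151571] [0.39761092 0.66898497 0.92347307] 4.1
[ 0.58157575 -0.13938838  0.04431952]
```

View pics/s3.png

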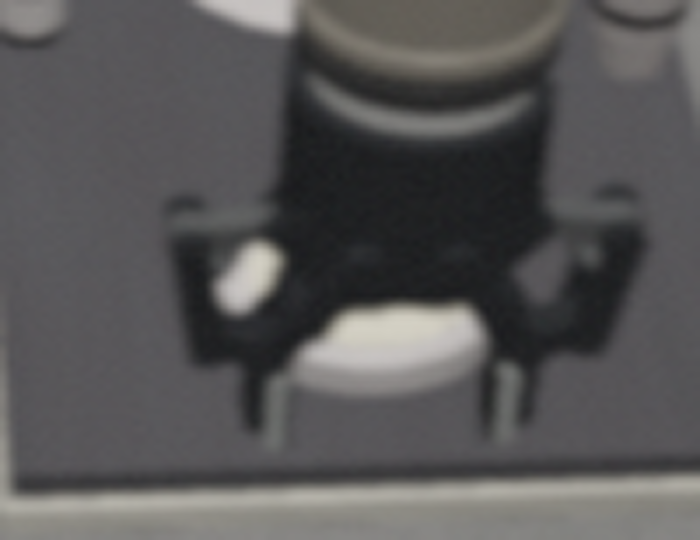

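View pics/w3.png

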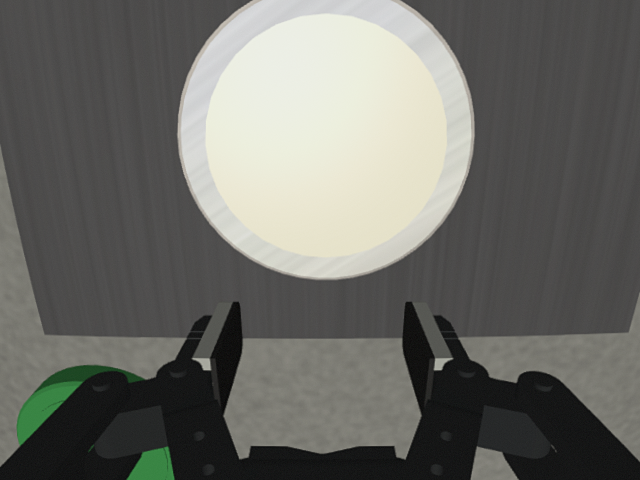

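Call:
{"method": "servo_tool", "body": {"dr": [[0, 0, 0], [0, 0, 0], [0, 0, 0]], "translation": [[0.2, 0, 0], [0.4, 0, 0], [0.4, 0, 0]], "gripper": [6, 6, 6]}}

```text
time_s: 4.58
tcp_pos: [0.5807, -0.2051, 0.027]
tcp_rot: [[-0.0, -0.013, 1.0], [0.0, 1.0, 0.013], [-1.0, 0.0, -0.0]]
ft_force: [0.2, 1.0, 0.4]
finger_gap: 0.0597
```

Call:
{"method": "servo_tool", "body": {"dr": [[0, 0, 0], [0, 0, 0]], "translation": [[0.2, 0, 0], [0.2, 0, 0]], "gripper": [6, 6]}}

```text
time_s: 4.82
tcp_pos: [0.5809, -0.2052, 0.0252]
tcp_rot: [[-0.0, -0.013, 1.0], [0.0, 1.0, 0.013], [-1.0, 0.0, -0.0]]
ft_force: [0.2, -0.7, 0.1]
finger_gap: 0.06
```

Call:
{"method": "servo_tool", "body": {"dr": [[0, 0, 0], [0, 0, 0]], "translation": [[0.2, 0, 0], [0.2, 0, 0]], "gripper": [6, 6]}}

```text
time_s: 5.08
tcp_pos: [0.581, -0.2052, 0.025]
tcp_rot: [[0.0, -0.013, 1.0], [0.001, 1.0, 0.013], [-1.0, 0.001, 0.0]]
ft_force: [-3.8, 2.1, 11.6]
finger_gap: 0.0598
```

Call:
{"method": "servo_tool", "body": {"dr": [[0, 0, 0], [0, 0, 0], [0, 0, 0], [0, 0, 0], [0, 0, 0], [0, 0, 0], [0, 0, 0], [0, 0, 0], [0, 0, 0], [0, 0, 0], [0, 0, 0], [0, 0, 0]], "translation": [[-0.5, 0, 0], [-0.5, 1, 0.05], [-0.5, 2, 0.1], [-0.5, 3, 0.1], [-0.5, 4, 0.1], [-0.5, 5.2, 0.12], [-0.5, 6.4, 0.15], [-0.5, 7.6, 0.17], [-0.5, 8.8, 0.2], [-0.5, 10, 0.22], [-0.5, 11, 0.25], [-0.5, 11, 0.25]], "gripper": [6, 6, 6, 6, 6, 6, 6, 6, 6, 6, 6, 6]}}

```text
time_s: 6.58
tcp_pos: [0.5822, -0.0937, 0.0283]
tcp_rot: [[0.0, -0.014, 1.0], [0.001, 1.0, 0.014], [-1.0, 0.001, 0.0]]
ft_force: [-0.3, -1.4, -0.9]
finger_gap: 0.0599
```

```bash
python3 - <<'E'
from h import *
q=disc_wrist(save="pics/w4.png")[0];s=r.state();print(s["tcp_pos"],s["ft_force"],s["time_s"],q)
f=grab_frame("top");cv2.imwrite("pics/t4.png",cv2.resize(f["color"][140:270,230:410],None,fx=4,fy=4,interpolation=cv2.INTER_CUBIC))
E
```

```text
[ 0.58216132 -0.09451561  0.0283866 ] [0.26414484 0.3044654  0.2738403 ] 6.625 [ 0.58174471 -0.04861992  0.04424521]
```

View pics/w4.png

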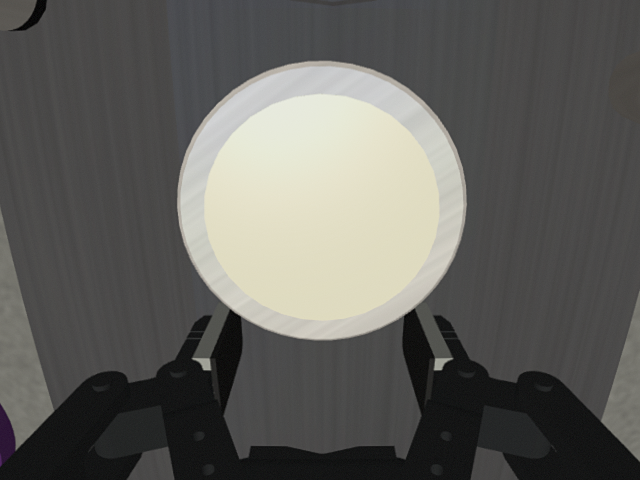

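View pics/t4.png

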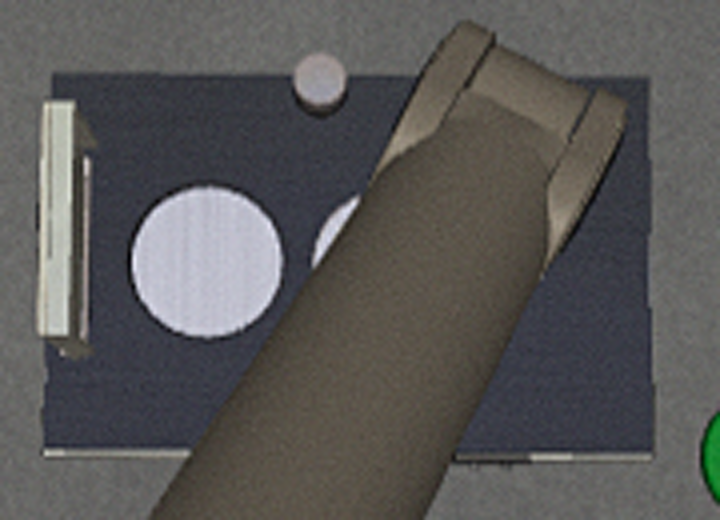

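Call:
{"method": "servo_tool", "body": {"dr": [[0, 0, 0], [0, 0, 0], [0, 0, 0], [0, 0, 0], [0, 0, 0], [0, 0, 0], [0, 0, 0], [0, 0, 0]], "translation": [[0, 1, 0.02], [0, 2, 0.04], [0, 3, 0.05], [0, 4, 0.07], [0, 5, 0.09], [0, 6, 0.1], [0, 7, 0.11], [0, 7, 0.11]], "gripper": [6, 6, 6, 6, 6, 6, 6, 6]}}

```text
time_s: 7.68
tcp_pos: [0.5821, -0.0231, 0.028]
tcp_rot: [[-0.001, -0.015, 1.0], [0.002, 1.0, 0.015], [-1.0, 0.002, -0.001]]
ft_force: [-0.6, -0.4, -0.8]
finger_gap: 0.0601
```

```bash
python3 - <<'E'
from h import *
q=disc_wrist(save="pics/w5.png")[0];s=r.state();print(s["tcp_pos"],s["ft_force"],s["time_s"],q)
E
```

```text
[ 0.58184721 -0.02365893  0.02794612] [0.25244564 0.02713344 0.26883359] 7.725 [0.5821757  0.0271371  0.04823571]
```

View pics/w5.png

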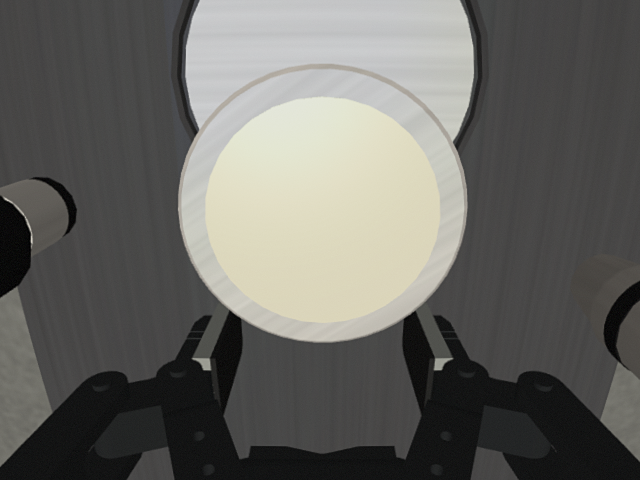

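Call:
{"method": "servo_tool", "body": {"dr": [[0, 0, 0], [0, 0, 0], [0, 0, 0], [0, 0, 0], [0, 0, 0], [0, 0, 0], [0, 0, 0], [0, 0, 0]], "translation": [[0, 0.6, 0.1], [0, 1.2, 0.2], [0, 1.8, 0.28], [0, 2.4, 0.3], [0, 3, 0.3], [0, 3.5, 0.3], [0, 3.9, 0.3], [0, 3.9, 0.3]], "gripper": [6, 6, 6, 6, 6, 6, 6, 6]}}

```text
time_s: 8.72
tcp_pos: [0.5845, 0.015, 0.0281]
tcp_rot: [[-0.0, -0.014, 1.0], [0.001, 1.0, 0.014], [-1.0, 0.001, -0.0]]
ft_force: [-0.9, 0.4, -0.2]
finger_gap: 0.0597
```

```bash
python3 - <<'E'
from h import *
q=disc_wrist(.04,save="pics/w6.png")[0];s=r.state();print(s["tcp_pos"],s["ft_force"],s["time_s"],q)
f=grab_frame("side");cv2.imwrite("pics/s6.png",cv2.resize(f["color"][130:280,290:430],None,fx=4.5,fy=4,interpolation=cv2.INTER_CUBIC))
E
```

```text
[0.58459453 0.01452576 0.0282128 ] [ 0.42718508  1.2626859  -0.44409336] 8.775 [0.58379598 0.06185505 0.04576439]
```

View pics/w6.png

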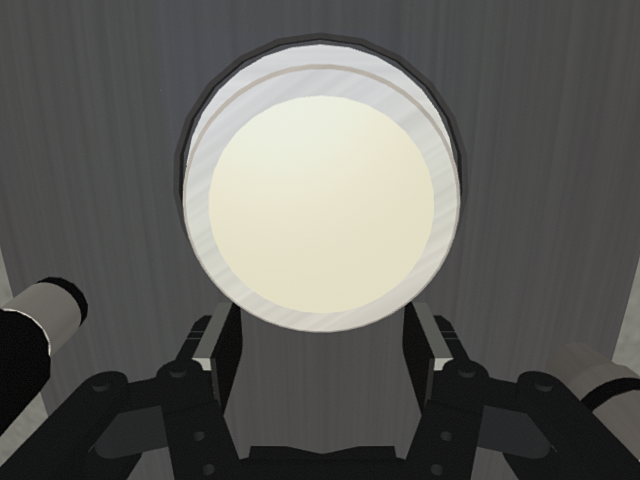

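View pics/s6.png

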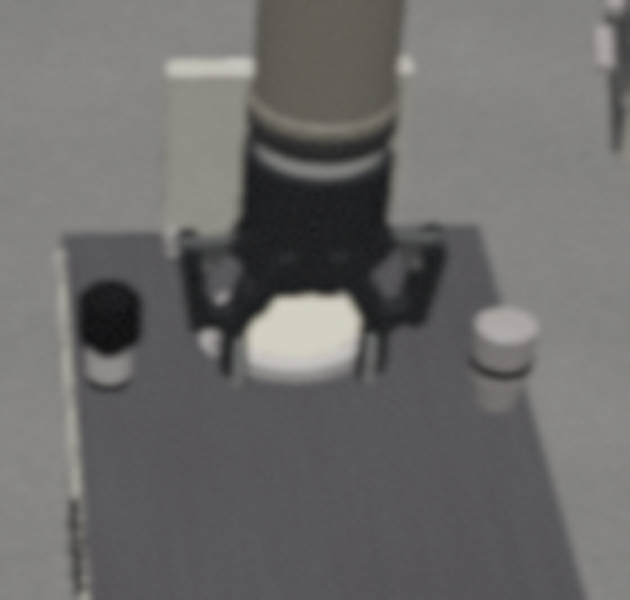

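Call:
{"method": "servo_tool", "body": {"dr": [[0, 0, 0], [0, 0, 0], [0, 0, 0], [0, 0, 0]], "translation": [[0, 0.2, 0], [0, 0.4, 0], [0, 0.4, 0], [0, 0.4, 0]], "gripper": [6, 6, 6, 6]}}

```text
time_s: 9.32
tcp_pos: [0.5846, 0.0177, 0.0283]
tcp_rot: [[-0.0, -0.013, 1.0], [-0.0, 1.0, 0.013], [-1.0, -0.0, -0.0]]
ft_force: [-1.2, -0.5, -0.3]
finger_gap: 0.0602
```

```bash
python3 - <<'E'
from h import *
q=disc_wrist(.04,save="pics/w7.png")[0];s=r.state();print(s["tcp_pos"],s["ft_force"],s["time_s"],q)
E
```

```text
[0.58457129 0.01774022 0.02830869] [ 0.30080638 -1.61937079  0.85317893] 9.375 [0.584085   0.06293642 0.04529178]
```

View pics/w7.png

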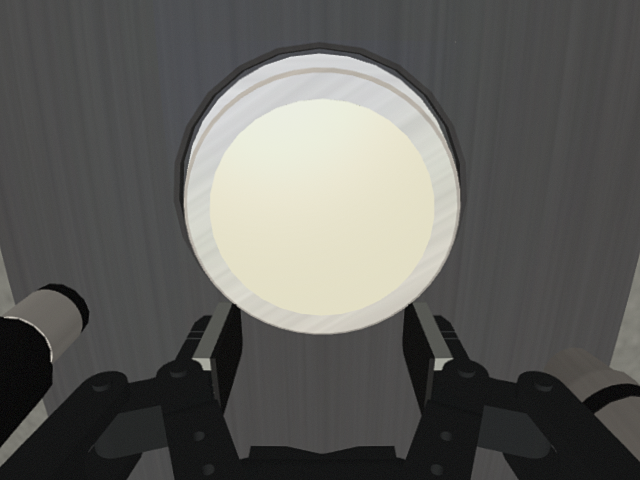

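Call:
{"method": "servo_tool", "body": {"dr": [[0, 0, 0], [0, 0, 0], [0, 0, 0], [0, 0, 0], [0, 0, 0]], "translation": [[0, -2, 0], [0, -4, 0], [-5, -4, 0], [-10, -4, 0], [-10, -4, 0]], "gripper": [6, 6, 6, 4, 2]}}

```text
time_s: 10.0
tcp_pos: [0.5882, -0.0248, 0.1326]
tcp_rot: [[0.009, -0.01, 1.0], [0.0, 1.0, 0.01], [-1.0, 0.0, 0.009]]
ft_force: [0.6, 1.1, -0.8]
finger_gap: 0.0245
```

```bash
python3 - <<'E'
from h import *
q=disc_wrist(.04,save="pics/w8.png")[0];s=r.state();print(s["tcp_pos"],s["ft_force"],s["time_s"],q)
E
```

```text
[ 0.58640664 -0.02406905  0.13025516] [-0.5223661  -0.07446823 -0.77401915] 10.05 [0.58385486 0.06176014 0.04476357]
```

View pics/w8.png

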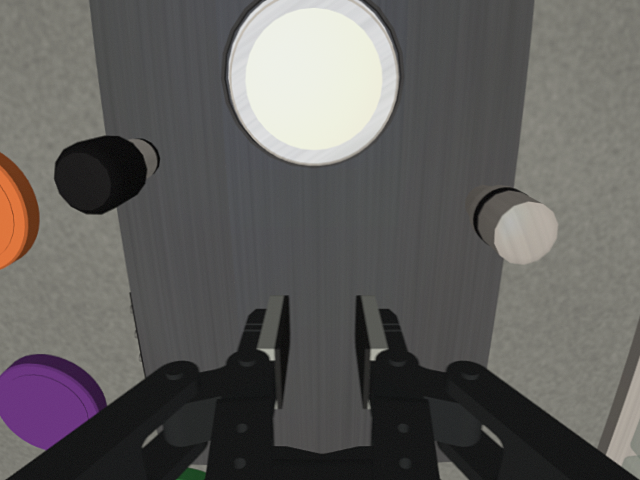

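```bash
python3 - <<'E'
from h import *
print(rel([.583,-.02,.28],Rt()),rel([.583,.20,.28],Rt()),rel([.583,.20,.155],Rt()))
E
```

```text
(array([-14.98,   0.42,  -0.27]), array([-0.09,  0.25, -0.02])) (array([-14.97,  22.42,  -0.04]), array([-0.09,  0.25, -0.02])) (array([-2.47, 22.41, -0.09]), array([-0.09,  0.25, -0.02]))
```

Call:
{"method": "servo_tool", "body": {"dr": [[0, 0, 0], [0, 0, 0], [0, 0, 0], [0, 0, 0], [0, 0, 0], [0, 0, 0], [0, 0, 0], [0, 0, 0], [0, 0, 0], [0, 0, 0], [0, 0, 0]], "translation": [[-5, 0, 0], [-10, 0, 0], [-15, 0, 0], [-15, 5, 0], [-15, 10, 0], [-15, 15, 0], [-15, 20, 0], [-15, 22.5, 0], [-10, 22.5, 0], [-7, 22.5, 0], [-7, 22.5, 0]], "gripper": [0, 0, 0, 0, 0, 0, 0, 0, 0, 0, 0]}}

```text
time_s: 11.42
tcp_pos: [0.5804, 0.2005, 0.1953]
tcp_rot: [[-0.006, -0.011, 1.0], [-0.004, 1.0, 0.011], [-1.0, -0.004, -0.006]]
ft_force: [-0.0, 0.6, 0.2]
finger_gap: 0.0001
```

```bash
python3 - <<'E'
from h import *
for n in("wrist","side","top"):
    f=grab_frame(n);c=f["color"]
    if n=="side": c=cv2.resize(c[60:300,270:460],None,fx=3.2,fy=2.5,interpolation=cv2.INTER_CUBIC)
    if n=="top": c=cv2.resize(c[130:270,200:410],None,fx=3.5,fy=3.5,interpolation=cv2.INTER_CUBIC)
    cv2.imwrite(f"pics/{n}9.png",c)
s=r.state();print(s["tcp_pos"],s["ft_force"],s["finger_gap"],s["time_s"],rel([.583,.17,.155],Rt()))
E
```

```text
[0.58346494 0.20191628 0.19970158] [ 0.06514783 -0.81432856 -0.0130427 ] 0.00017324042833325565 11.575 (array([ 4.47, -3.19, -0.09]), array([-0.05,  0.13, -0.02]))
```

View pics/wrist9.png

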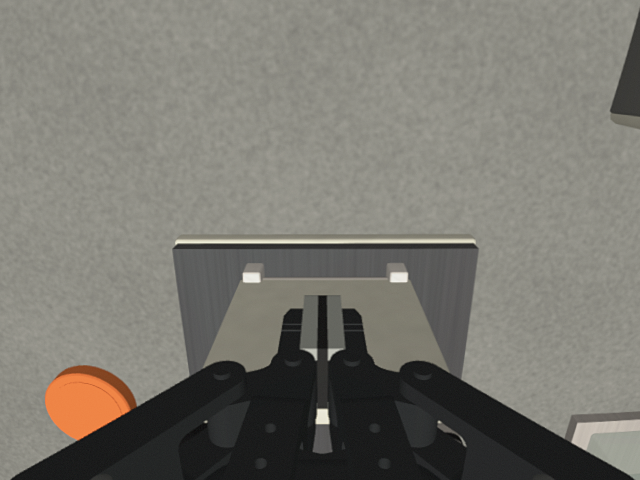

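View pics/side9.png

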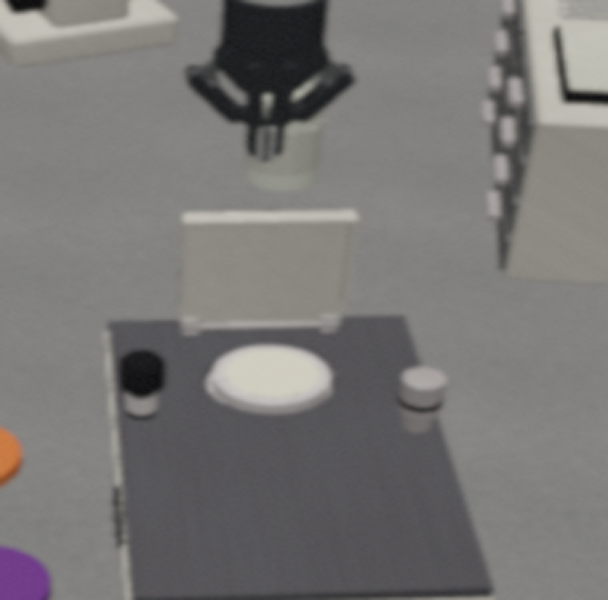

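View pics/top9.png

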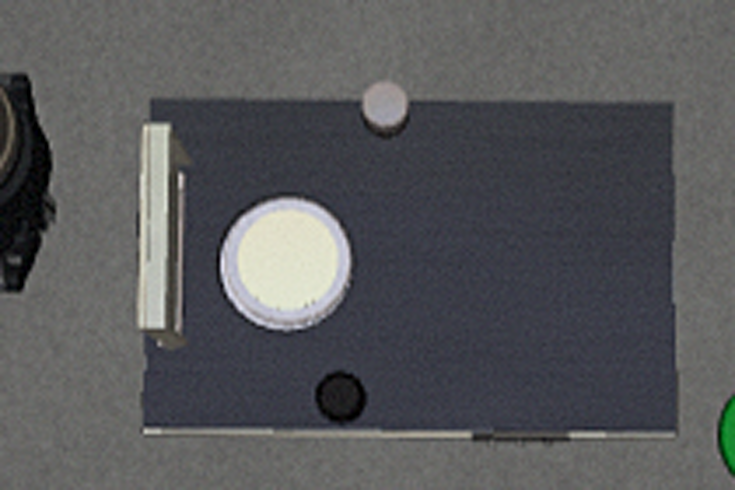

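The side view shows an odd rim at the disc's lower left, so I'll enlarge it before closing the shade.

```bash
python3 - <<'E'
from h import *
f=grab_frame("side");g=grab_frame("top")
a=cv2.resize(f["color"][190:240,320:390],None,fx=9,fy=9,interpolation=cv2.INTER_CUBIC)
b=cv2.resize(g["color"][180:235,255:310],None,fx=9,fy=9,interpolation=cv2.INTER_CUBIC)
# expected outlines
for fr,im,o,n in((f,a,(320,190),"a"),(g,b,(255,180),"b")):
    for (z,rad,col) in((.03,.049,(0,0,255)),(.04,.045,(0,255,0)),(.04,.036,(255,0,0))):
        pts=[(proj(fr,[.5815+rad*np.cos(t),.0625+rad*np.sin(t),z])-o)*9 for t in np.linspace(0,6.3,60)]
        im2=im if 0 else im
        cv2.imwrite(f"pics/z{n}raw.png",im) if col==(0,0,255) else None
        cv2.polylines(im,[np.int32(pts)],True,col,1)
    cv2.imwrite(f"pics/z{n}.png",im)
x=np.hstack([cv2.resize(cv2.imread(f"pics/z{n}{s}.png"),(400,290)) for n in "a" for s in("raw","")]);y=np.hstack([cv2.resize(cv2.imread(f"pics/z{n}{s}.png"),(400,300)) for n in "b" for s in("raw","")])
cv2.imwrite("pics/z.png",np.vstack([x,y]))
E
```

```text
(no output)
```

View pics/z.png

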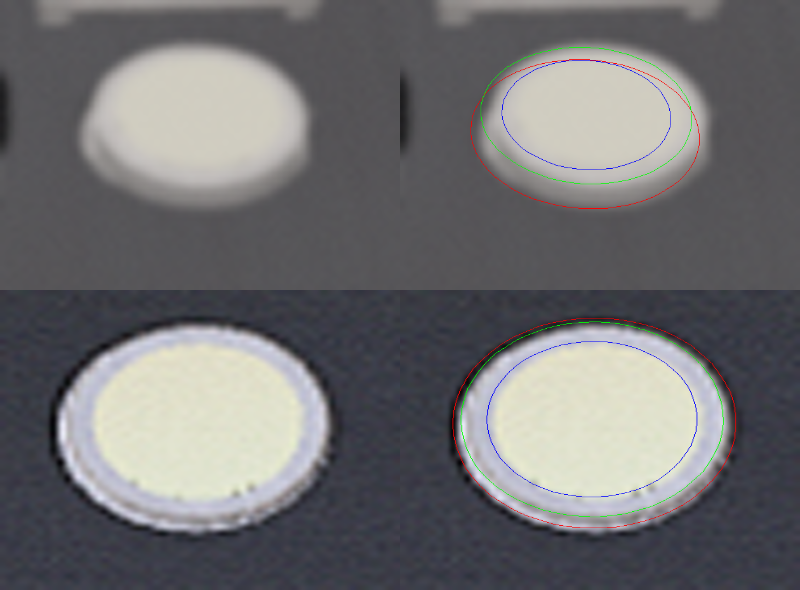

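```bash
python3 - <<'E'
from h import *
from scipy.optimize import least_squares
f=grab_frame("wrist");K=f["camera_matrix"];k=f["k1"]
for n in("w4","w5","w6","w7","w8"):
    c=cv2.imread(f"pics/{n}.png").astype(int)
    m=((c[...,2]-c[...,0]>8)&(c[...,1]>170)).astype(np.uint8);m=cv2.morphologyEx(m,cv2.MORPH_OPEN,np.ones((5,5)))
    N,l,s,ce=cv2.connectedComponentsWithStats(m);i=1+np.argmax(s[1:,4])
    cn=max(cv2.findContours((l==i).astype(np.uint8),0,1)[0],key=len)[:,0].astype(float)
    cn=cn[(cn[:,1]>3)]
    u=cv2.undistortPoints(cn[:,None]+0,K,np.array([k,0,0,0,0]))[:,0]
    # circle: centre C (cam), normal n: residual: ray-plane hit distance to C minus .036
    def res(v):
        C=v[:3];nn=np.array([v[3],v[4],-1.]);nn/=np.linalg.norm(nn)
        d=np.c_[u,np.ones(len(u))];t=(C@nn)/(d@nn);return np.linalg.norm(d*t[:,None]-C,axis=1)-.036
    cam_up=np.array([.0,.3204,-.9473]) # world z in camera (start pose)
    q=least_squares(res,[0,0,.15,0,-.33],loss="soft_l1",f_scale=.0003).x if 0 else least_squares(res,[0,0,.15,0,.338],loss="soft_l1",f_scale=.0003).x
    nn=np.array([q[3],q[4],-1]);nn/=np.linalg.norm(nn)
    # fixed-normal height
    def res2(v): return res([*v,0.,.3204/.9473])
    q2=least_squares(res2,q[:3],loss="soft_l1",f_scale=.0003).x
    print(n,s[i],"height below cam",(-(q2@cam_up)).round(4),"tilt deg",np.degrees(np.arccos(nn@cam_up)).round(2),"n-up",(nn-cam_up).round(3),np.std(res(q)).round(5))
E
```

```text
w4 [  192    94   272   245 49990] height below cam 0.1128 tilt deg 9.17 n-up [0.086 0.123 0.055] 0.00142
w5 [  190    97   274   244 49818] height below cam 0.1126 tilt deg 9.21 n-up [0.087 0.124 0.055] 0.0014
w6 [  196    96   262   235 45912] height below cam 0.1185 tilt deg 8.73 n-up [0.07  0.124 0.054] 0.00159
w7 [  192   100   266   233 45773] height below cam 0.1179 tilt deg 10.32 n-up [0.084 0.145 0.066] 0.00143
w8 [ 255    9  127  141 9153] height below cam -0.2432 tilt deg 39.94 n-up [0.544 0.249 0.33 ] 0.00845
```

```bash
python3 - <<'E'
from h import *
from scipy.optimize import least_squares
f=grab_frame("wrist");K=f["camera_matrix"];k=f["k1"]
for n in("w4","w5","w6","w7"):
    c=cv2.imread(f"pics/{n}.png").astype(int)
    d=c[...,2]-c[...,0]
    for th in (14,18):
        m=((d>th)&(c[...,1]>170)).astype(np.uint8);m=cv2.morphologyEx(m,cv2.MORPH_OPEN,np.ones((9,9)))
        N,l,s,ce=cv2.connectedComponentsWithStats(m);i=1+np.argmax(s[1:,4])
        cn=max(cv2.findContours((l==i).astype(np.uint8),0,1)[0],key=len)[:,0].astype(float)
        u=cv2.undistortPoints(cn[:,None],K,np.array([k,0,0,0,0]))[:,0]
        def res(v):
            C=v[:3];nn=np.array([v[3],v[4],-1.]);nn/=np.linalg.norm(nn)
            dd=np.c_[u,np.ones(len(u))];t=(C@nn)/(dd@nn);return np.linalg.norm(dd*t[:,None]-C,axis=1)-.036
        up=np.array([.0,.3204,-.9473])
        q=least_squares(res,[0,0,.15,0,.338],loss="soft_l1",f_scale=.0003).x
        nn=np.array([q[3],q[4],-1]);nn/=np.linalg.norm(nn)
        q2=least_squares(lambda v:res([*v,0.,.3204/.9473]),q[:3],loss="soft_l1",f_scale=.0003).x
        print(n,th,s[i],(-(q2@up)).round(4),np.degrees(np.arccos(nn@up)).round(2),(nn-up).round(3),np.std(res(q)).round(5))
E
```

```text
w4 14 [  204   101   236   220 37922] 0.1254 9.18 [0.066 0.134 0.059] 0.00289
w4 18 [  204   106   236   215 35106] 0.1262 15.04 [0.105 0.214 0.109] 0.00379
w5 14 [  205   100   235   223 39332] 0.125 5.83 [0.043 0.086 0.034] 0.00226
w5 18 [  205   105   235   218 36656] 0.1257 12.03 [0.083 0.174 0.082] 0.00324
w6 14 [  209   104   225   210 34224] 0.1316 11.11 [0.074 0.163 0.075] 0.00314
w6 18 [  209   113   225   200 30475] 0.1334 19.38 [0.127 0.272 0.152] 0.00427
w7 14 [  210   106   225   210 34334] 0.1316 10.21 [0.069 0.15  0.067] 0.00295
w7 18 [  210   116   224   199 30572] 0.1337 18.87 [0.119 0.268 0.147] 0.00407
```

The drop between w4/w5 and w7 is about 6 mm (0.125 to 0.1316 m below the camera), and the cream face shrank by the matching factor of 0.953. The disc is seated in the pocket, and the side-view crescent is the pocket floor in its 4 mm clearance. Next I'll close the shade.

```bash
python3 - <<'E'
from h import *
s=r.state();print(s["tcp_pos"],s["time_s"])
for d in list(range(90,-1,-5)):
    t=np.radians(d);P=[.583,.1495-.115*np.cos(t)+.006*np.sin(t),.043+.115*np.sin(t)+.006*np.cos(t)]
    print(d,np.round(P,4),rel(P)[0])
E
```

```text
[0.58306484 0.20287806 0.1996825 ] 11.775
90 [0.583  0.1555 0.158 ] [ 4.16 -4.74 -0.08]
85 [0.583  0.1455 0.1581] [ 4.15 -5.75 -0.09]
80 [0.583  0.1354 0.1573] [ 4.23 -6.75 -0.1 ]
75 [0.583  0.1255 0.1556] [ 4.4  -7.74 -0.11]
70 [0.583  0.1158 0.1531] [ 4.65 -8.71 -0.13]
65 [0.583  0.1063 0.1498] [ 4.98 -9.66 -0.14]
60 [0.583  0.0972 0.1456] [  5.4  -10.57  -0.15]
55 [0.583  0.0885 0.1406] [  5.89 -11.45  -0.16]
50 [0.583  0.0802 0.135 ] [  6.46 -12.28  -0.18]
45 [0.583  0.0724 0.1286] [  7.1  -13.05  -0.19]
40 [0.583  0.0653 0.1215] [  7.8  -13.77  -0.2 ]
35 [0.583  0.0587 0.1139] [  8.56 -14.42  -0.21]
30 [0.583  0.0529 0.1057] [  9.38 -15.01  -0.22]
25 [0.583  0.0478 0.097 ] [ 10.25 -15.52  -0.22]
20 [0.583  0.0435 0.088 ] [ 11.15 -15.95  -0.23]
15 [0.583  0.04   0.0786] [ 12.09 -16.3   -0.24]
10 [0.583  0.0373 0.0689] [ 13.06 -16.57  -0.24]
5 [0.583  0.0355 0.059 ] [ 14.05 -16.76  -0.25]
0 [0.583  0.0345 0.049 ] [ 15.05 -16.85  -0.25]
```

Call:
{"method": "servo_tool", "body": {"dr": [[0, 0, 0], [0, 0, 0], [0, 0, 0], [0, 0, 0], [0, 0, 0]], "translation": [[2, 0, 0], [4.2, -1, 0], [4.2, -3, 0], [4.2, -3.5, 0], [4.2, -3.5, 0]], "gripper": [0, 0, 0, 0, 0]}}

```text
time_s: 12.4
tcp_pos: [0.5837, 0.1672, 0.1577]
tcp_rot: [[0.002, -0.011, 1.0], [0.001, 1.0, 0.011], [-1.0, 0.001, 0.002]]
ft_force: [0.6, -0.4, -0.7]
finger_gap: 0.0003
```

Call:
{"method": "servo_tool", "body": {"dr": [[0, 0, 0], [0, 0, 0], [0, 0, 0], [0, 0, 0], [0, 0, 0], [0, 0, 0], [0, 0, 0], [0, 0, 0]], "translation": [[0, -0.7, 0], [0, -1.3, 0], [0, -1.8, 0], [0, -2.3, 0], [0, -2.8, 0], [0, -3.3, 0], [0.2, -4.2, 0], [0.2, -4.2, 0]], "gripper": [0, 0, 0, 0, 0, 0, 0, 0]}}

```text
time_s: 13.4
tcp_pos: [0.583, 0.1239, 0.1541]
tcp_rot: [[-0.001, -0.011, 1.0], [-0.001, 1.0, 0.011], [-1.0, -0.001, -0.001]]
ft_force: [-0.1, 0.5, 0.2]
finger_gap: -0.0001
```

```bash
python3 - <<'E'
from h import *
for n in("wrist","side"):
    f=grab_frame(n);c=f["color"]
    if n=="side": c=cv2.resize(c[100:280,290:440],None,fx=4,fy=3.3,interpolation=cv2.INTER_CUBIC)
    cv2.imwrite(f"pics/{n}10.png",c)
s=r.state();print(s["tcp_pos"],s["ft_force"],s["time_s"])
E
```

```text
[0.58298365 0.12493945 0.15409837] [-0.29649403  0.84237143 -0.59389974] 13.5
```

View pics/wrist10.png

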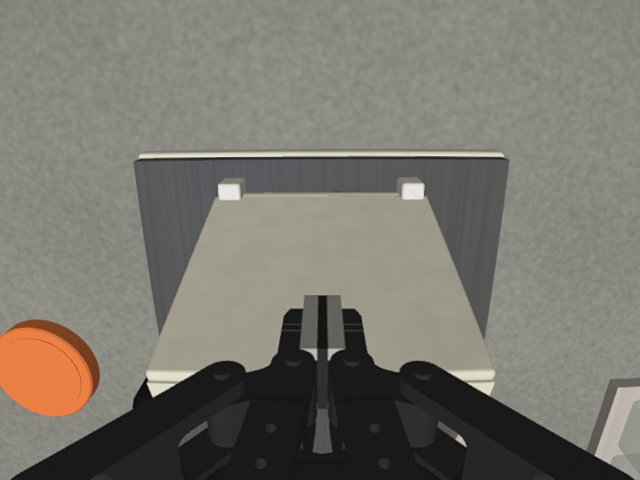

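View pics/side10.png

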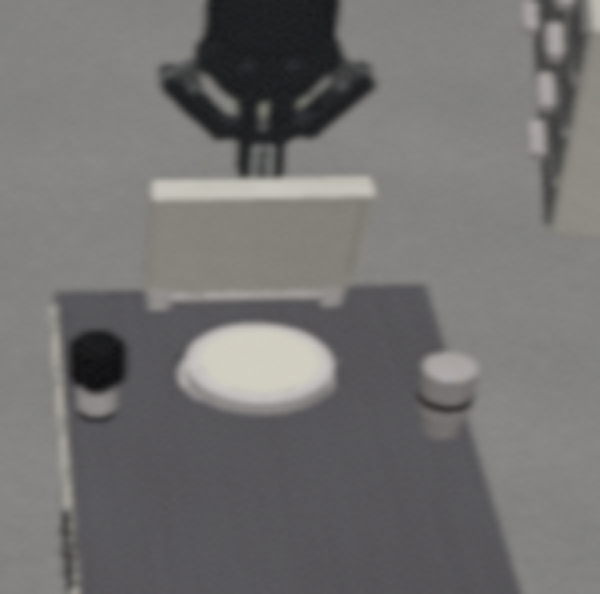

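Call:
{"method": "servo_tool", "body": {"dr": [[0, 0, 0], [0, 0, 0], [0, 0, 0], [0, 0, 0], [0, 0, 0], [0, 0, 0], [0, 0, 0], [0, 0, 0], [0, 0, 0], [0, 0, 0], [0, 0, 0], [0, 0, 0]], "translation": [[0.1, -0.5, 0], [0.25, -1, 0], [0.4, -1.45, 0], [0.6, -1.9, 0], [0.8, -2.35, 0], [1, -2.8, 0], [1.25, -3.25, 0], [1.5, -3.7, 0], [1.8, -4.1, -0.05], [2.05, -4.5, -0.05], [2.4, -4.9, -0.05], [2.7, -5.3, -0.05]], "gripper": [0, 0, 0, 0, 0, 0, 0, 0, 0, 0, 0, 0]}}

```text
time_s: 15.0
tcp_pos: [0.5836, 0.0728, 0.1271]
tcp_rot: [[0.001, -0.013, 1.0], [0.0, 1.0, 0.013], [-1.0, 0.0, 0.001]]
ft_force: [0.9, 1.2, 0.9]
finger_gap: 0.0
```

```bash
python3 - <<'E'
from h import *
for n in("wrist","side"):
    f=grab_frame(n);c=f["color"]
    if n=="side": c=cv2.resize(c[100:280,290:440],None,fx=4,fy=3.3,interpolation=cv2.INTER_CUBIC)
    cv2.imwrite(f"pics/{n}11.png",c)
s=r.state();print(s["tcp_pos"],s["ft_force"],s["time_s"])
E
```

```text
[0.58295597 0.07210138 0.12677459] [-0.2391228   0.72568199 -0.05109812] 15.1
```

View pics/wrist11.png

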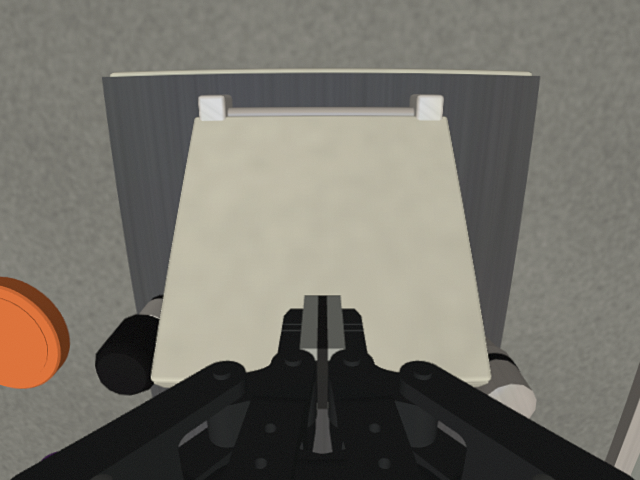

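View pics/side11.png

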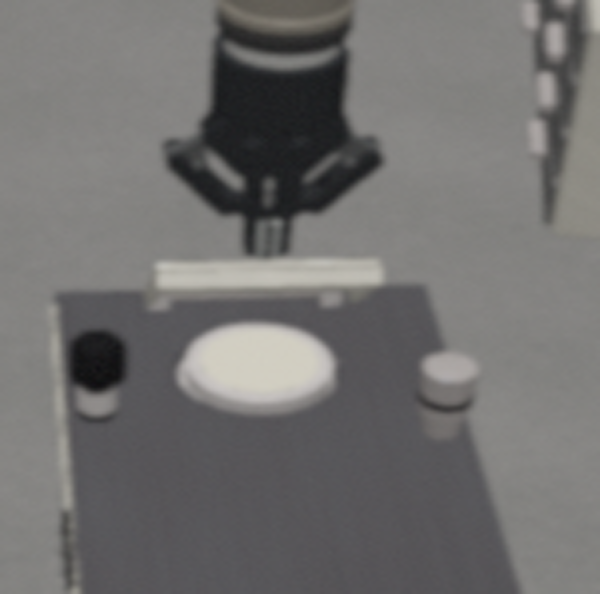

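Call:
{"method": "servo_tool", "body": {"dr": [[0, 0, 0], [0, 0, 0], [0, 0, 0], [0, 0, 0], [0, 0, 0], [0, 0, 0], [0, 0, 0], [0, 0, 0], [0, 0, 0], [0, 0, 0], [0, 0, 0], [0, 0, 0]], "translation": [[0.35, -0.35, 0], [0.7, -0.7, 0], [1.05, -1, 0], [1.45, -1.35, 0], [1.85, -1.65, 0], [2.3, -1.95, 0], [2.7, -2.2, 0], [3.15, -2.45, 0], [3.6, -2.7, 0], [4.05, -2.9, 0], [4.5, -3.1, 0], [5, -3.25, 0]], "gripper": [0, 0, 0, 0, 0, 0, 0, 0, 0, 0, 0, 0]}}

```text
time_s: 16.6
tcp_pos: [0.5838, 0.0402, 0.077]
tcp_rot: [[-0.0, -0.013, 1.0], [0.0, 1.0, 0.013], [-1.0, 0.0, -0.0]]
ft_force: [-1.1, 1.1, 1.3]
finger_gap: 0.0002
```

```bash
python3 - <<'E'
from h import *
f=grab_frame("side");c=f["color"]
c=cv2.resize(c[100:280,290:440],None,fx=4,fy=3.3,interpolation=cv2.INTER_CUBIC)
cv2.imwrite(f"pics/side12.png",c)
s=r.state();print(s["tcp_pos"],s["ft_force"],s["time_s"])
E
```

```text
[0.58357596 0.03995995 0.07640954] [0.42394967 0.49838272 0.53228619] 16.65
```

View pics/side12.png

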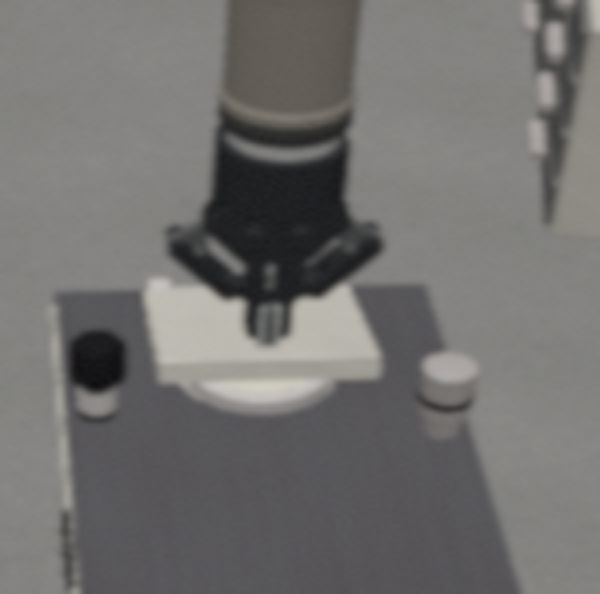

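Call:
{"method": "servo_tool", "body": {"dr": [[0, 0, 0], [0, 0, 0], [0, 0, 0], [0, 0, 0], [0, 0, 0], [0, 0, 0], [0, 0, 0], [0, 0, 0], [0, 0, 0], [0, 0, 0], [0, 0, 0], [0, 0, 0]], "translation": [[0.25, -0.1, 0], [0.5, -0.15, 0], [0.75, -0.2, 0], [1, -0.25, 0], [1.25, -0.3, 0], [1.5, -0.4, 0], [1.7, -0.4, 0], [1.9, -0.45, 0], [2.1, -0.5, 0], [2.25, -0.5, 0], [2.4, -0.5, 0], [2.5, -0.5, 0]], "gripper": [0, 0, 0, 0, 0, 0, 0, 0, 0, 0, 0, 0]}}

```text
time_s: 18.15
tcp_pos: [0.5839, 0.0353, 0.0522]
tcp_rot: [[0.0, -0.013, 1.0], [-0.0, 1.0, 0.013], [-1.0, -0.0, 0.0]]
ft_force: [0.7, -0.4, 0.9]
finger_gap: -0.0003
```

Call:
{"method": "servo_tool", "body": {"dr": [[0, 0, 0], [0, 0, 0], [0, 0, 0]], "translation": [[0.1, 0, 0], [0.2, 0, 0], [0.2, 0, 0]], "gripper": [0, 0, 0]}}

```text
time_s: 18.52
tcp_pos: [0.5839, 0.0353, 0.0502]
tcp_rot: [[0.0, -0.013, 1.0], [-0.0, 1.0, 0.013], [-1.0, -0.0, 0.0]]
ft_force: [0.1, -0.1, 0.3]
finger_gap: -0.0002
```

Call:
{"method": "servo_tool", "body": {"dr": [[0, 0, 0], [0, 0, 0], [0, 0, 0]], "translation": [[0.1, 0, 0], [0.2, 0, 0], [0.2, 0, 0]], "gripper": [0, 0, 0]}}

```text
time_s: 18.9
tcp_pos: [0.584, 0.0353, 0.049]
tcp_rot: [[-0.0, -0.013, 1.0], [0.001, 1.0, 0.013], [-1.0, 0.001, -0.0]]
ft_force: [-3.1, 0.1, 6.2]
finger_gap: 0.0002
```

```bash
python3 - <<'E'
from h import *
f=grab_frame("side");c=f["color"]
cv2.imwrite(f"pics/side13.png",cv2.resize(c[160:260,310:420],None,fx=6,fy=5.5,interpolation=cv2.INTER_CUBIC))
s=r.state();print(s["tcp_pos"],s["ft_force"],s["time_s"])
E
```

```text
[0.58395923 0.03527471 0.04904063] [-3.18472694  0.22667913  6.62495895] 18.95
```

View pics/side13.png

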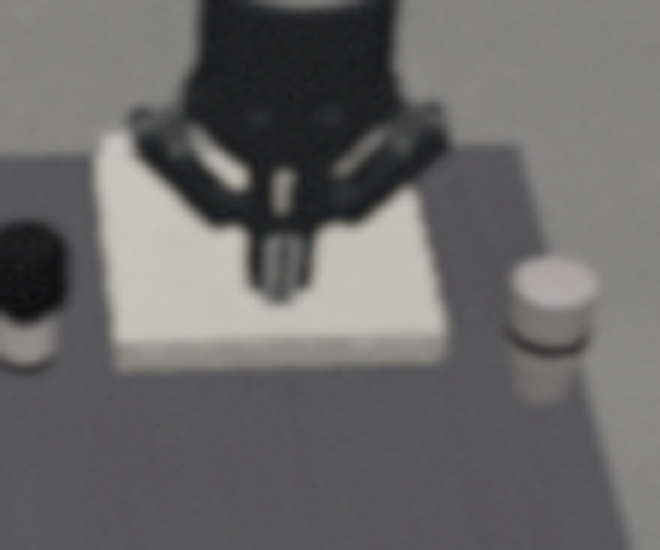

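Call:
{"method": "servo_tool", "body": {"dr": [[0, 0, 0], [0, 0, 0], [0, 0, 0]], "translation": [[0.1, 0, 0], [0.15, 0, 0], [0.15, 0, 0]], "gripper": [0, 0, 0]}}

```text
time_s: 19.32
tcp_pos: [0.584, 0.0353, 0.0489]
tcp_rot: [[-0.0, -0.013, 1.0], [0.001, 1.0, 0.013], [-1.0, 0.001, -0.0]]
ft_force: [-5.4, -0.2, 15.1]
finger_gap: -0.0002
```

Call:
{"method": "servo_tool", "body": {"dr": [[0, 0, 0], [0, 0, 0], [0, 0, 0], [0, 0, 0], [0, 0, 0], [0, 0, 0], [0, 0, 0], [0, 0, 0]], "translation": [[-0.5, 0, 0], [-2, 0, 0], [-6, 0, 0], [-11, 0, 0], [-16, 0, 0], [-20, 4, -4], [-20, 9, -8], [-20, 9, -8]], "gripper": [0, 0, 0, 0, 0, 0, 0, 0]}}

```text
time_s: 20.32
tcp_pos: [0.5004, 0.1291, 0.2477]
tcp_rot: [[-0.0, -0.021, 1.0], [0.004, 1.0, 0.021], [-1.0, 0.004, -0.0]]
ft_force: [0.9, -0.5, -0.5]
finger_gap: 0.0001
```

```bash
python3 - <<'E'
from h import *
f=grab_frame("side");g=grab_frame("top")
a=cv2.resize(f["color"][170:250,310:420],None,fx=5,fy=5,interpolation=cv2.INTER_CUBIC)
for z,col in((.049,(0,0,255)),):
    pts=[(proj(f,[x,y,z])-(310,170))*5 for x,y in((.519,.0085),(.649,.0085))]
    cv2.line(a,*[tuple(np.int32(p)) for p in pts],col,1)
cv2.imwrite("pics/side14.png",a); cv2.imwrite("pics/top14.png",g["color"])
s=r.state();print(s["tcp_pos"],s["ft_force"],s["time_s"])
E
```

```text
[0.50218048 0.12551053 0.24726128] [-0.24989082 -0.94500589 -0.33478217] 20.425
```

View pics/side14.png

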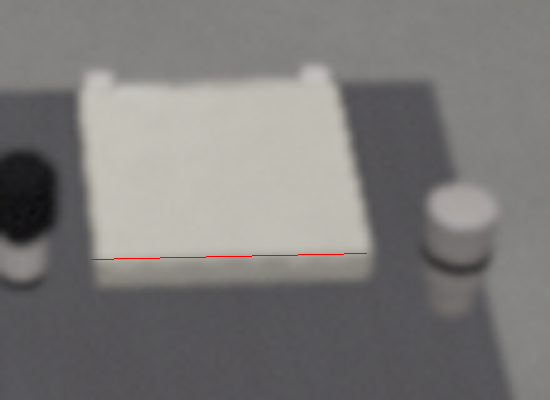

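View pics/top14.png

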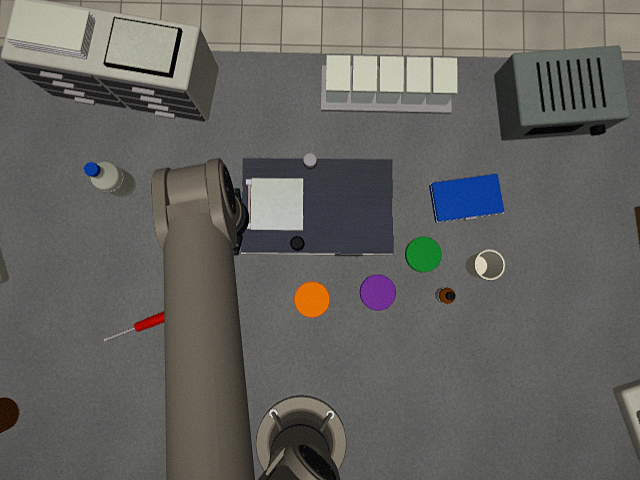

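The shade's front top edge lies on the line predicted for fully shut. The objective at (310,160), the eyepiece at (297,243) and the other bystanders have not moved, and the robot is clear. Handing in now.

```bash
python3 -c "
from workcell import r
print(r.sign_off())"
```

```text
the job is handed in; nothing more can be done
None
```

The disc is in the pocket and the shade is fully shut over it. I handed the job in at about 20.4 s of the 54 s allowed.

**Disc:** I pushed it along the deck between the two half-open fingers, without gripping it, until it dropped into the pocket with the shade still upright. The wrist pictures put its face about 6 mm lower than before, which matches the pocket depth. My check for tilt from the same pictures was too noisy to use, so "flat" rests on that drop and on the disc's outline in the side and top views. A crescent of pocket floor showed at one side, within the 4 mm of clearance.

**Shade:** I tipped it over from behind with the closed fingertips and lowered it at about 20 mm/s or less over the last 25 mm. It came to a firm stop with the fingertips at z = 49 mm, the height given for fully shut. A final press there read about 15 N at the wrist. After I backed away, its front edge still lay on the line predicted for fully shut.

**Other checks:**
- The bystanders I could see in the last top picture were where they started. The screwdriver was half hidden behind the arm, which never went near it at low height.
- While setting the finger height I touched the deck lightly, at about 12 N.
- The top and wrist cameras disagreed by about 3 mm on the disc's x position. I corrected for this from the wrist view before the disc reached the pocket.

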